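Fasten the solar box cover with its slotted key

TASK

The battery cover on the solar power box is in place but its two captive screws are loose. With the slotted orange key that stands on the cork mat, turn both red screw heads clockwise to their stops, so that each red bar points at its two yellow marks, then stand the key upright back on the cork mat and let go. Turn the heads only with the key, keep the gripper itself off the box, and leave the tea things where they stand.

Things in the scene. Friction and masses are not known exactly. Their poses are not given: they have to be found in the camera images.
- hub: solar power box fixed to the cubby floor, grey, 180 (x) by 270 (y) by 60 mm high, flat white cover on top; origin: centre of its underside; x axis runs from its front (ports, green stripe) to its back, z up. The two screw heads sit on top at y = +78 and -78 mm; 38 mm to either side of each along the box's x, a flat yellow mark shows where the bar must point. Nothing else stands up
- screw_left_head (a point): screw head at y = +78 mm on the box: dark round flange 48 mm across, its top 64 mm above the cubby floor, with an upright red bar on it, 36 mm long, 8 mm thick, 14 mm high (top 4 mm narrowed to 33 by 5 mm). This point: centre of the flange's top, where the bar starts; its frame turns with the head, the bar lies along its y axis, z up
- screw_right_head (a point): the same kind of screw head at y = -78 mm on the box; same point and axes
- screw_left (a joint): angle of the left head, rad: 0 = bar along the box's y axis, grows clockwise seen from above, hard stop at 1.571 = bar along the box's x axis, in line with the yellow marks = tight. Stiff: stays where it is left, needs about 0.1 N m to turn. Starts between 0.1 and 0.7
- screw_right (a joint): the same for the right head, its own start between 0.1 and 0.7
- key: loose slotted key, about 160 g, 100 mm tall, upright on the mat; origin: centre of its underside, z up. Orange foot 50 (x) by 48 (y) by 26 mm high; in its underside a slot 14 mm wide, 17 mm deep, right through along the key's x, open at both ends. It drops over a red bar until the foot rests on the flange, with 3 mm play each side and about 0.15 rad of free turn either way
- key_grip (a point): point on the key's axis 76 mm above its underside, axes as the key's: middle of the black grip, which runs from 48 to 100 mm up, 46 mm wide (x), 26 mm thick (y), flat faces: grip it across y. Below it, from 26 to 48 mm up, a steel neck 24 mm across
- mat: round cork mat fixed on the cubby floor, 130 mm across, 6 mm thick; origin at the centre of its underside
- flask: green steel flask, 84 mm across, 234 mm tall, loose, full; origin at the centre of its underside; leave alone
- caddy: yellow tea caddy with a red hinged lid, 100 by 100 by 110 mm plus a lid with a knob (about 150 mm high in all), fixed; origin at the centre of its underside; leave alone
- cup_a: white porcelain cup, 80 mm across, 75 mm tall, loose; origin at the centre of its underside; leave alone
- cup_b: blue porcelain mug, 80 mm across without its handle, 75 mm tall, loose; origin at the centre of its underside; leave alone
- saucer: green glass saucer, 120 mm across, 16 mm high, loose; origin at the centre of its underside; leave alone
- teaspoon: steel teaspoon lying flat, 140 mm long, loose; leave alone
- sugar: sugar jar with a red cap, 80 mm across, 120 mm tall, loose; origin at the centre of its underside; leave alone
Mind the look-alikes: they are no part of the job. There is more than one size of the mat; the job needs the smallest. There is more than one size of the key; the one meant has the size given above.

How it is judged:
On the way, in this order (a step that is already met when the one before it is completed fails the run):
1. one screw head is turned home with the key on it (((value of joint screw_left above 1.4 rad and horizontal distance between key and screw_left_head below 0.02 m) or (value of joint screw_right above 1.4 rad and horizontal distance between key and screw_right_head below 0.02 m))), for 0.1 s.
2. the other head is turned home with the key on it as well (value of joint each of screw_left, screw_right above 1.4 rad and (horizontal distance between key and screw_left_head below 0.02 m or horizontal distance between key and screw_right_head below 0.02 m)), for 0.1 s.
At the end, for the whole second after the job is handed in: Both screws are turned to at least 1.40 rad (within about 10 degrees of the stop), and the key stands upright (within 0.1 rad) and still on the cork mat, its centre within 50 mm of the mat's centre (value of joint each of screw_left, screw_right above 1.4 rad and horizontal distance between key and mat below 0.05 m and z of key in the frame of mat between 0.002 and 0.011 m and angle between key's own z axis and vertical below 0.1 rad and linear speed of key below 0.02 m/s); the robot touches nothing.
It fails at once if the gripper touches the power box or its screw heads with more than 2 N (contact force between any of the fingers, the arm and hub above 2 N).
It fails at once if one of the tea things is moved by more than 30 mm, or the caddy is struck (distance of any of flask, cup_a, cup_b, saucer, teaspoon, sugar from where it was at the start of the episode above 0.03 m or contact force between any of the arm, the fingers and caddy above 3 N).
It also fails if it takes over 56 s, if anything falls off the work surface, if the arm or the gripper's body presses on something with over 40 N, if the wrist force passes 120 N, or if a joint passes its speed limit or range.

ROBOT

A 6-joint arm with a two-finger parallel gripper is mounted at the origin on the work surface. World frame = base frame: x ahead of the robot, y to its left, z up, the work surface at z = 0. Lengths are in m, angles in rad, forces in N, time in s.
With the tool pointing down it reaches from about 0.3 to 0.775 m from the base axis. Payload 14.6 kg.
Tool frame: the origin (TCP) lies at the very end of the fingers, on their centre line; the grasp point (between the pads) lies 19 mm behind it; z points along the fingers, y is the line along which they close (so a half turn about z gives the same grasp; the last joint's range is limited). The gripper opens to 94 mm and grips with 3 to 60 N. Pads are 16 mm wide; open, the fingers measure 119 mm over their backs; the gripper's body (75 mm by 177 mm) begins 78 mm behind the grasp point.
Start: joints at [1.169, 0.3, 1.521, -0, 1.321, -0.067], TCP at [0.181, 0.519, 0.205] pointing down, gripper open.
Joint ranges: [-3.03, 3.03], [-0.79, 2.21], [0.23, 2.52], [-1.04, 4.18], [0, 3.07], [-2.55, 2.55]. Speed limits (rad/s): [2.22, 2.22, 2.57, 3.14, 3.14, 3.14].

INTERFACE

Orientations are given as [roll, pitch, yaw] about the fixed x, y, z axes, in that order (R = Rz(yaw) Ry(pitch) Rx(roll)).
In Python, from station import ctrl gives the robot as it stands. The module is installed in compiled form; this text tells all that it offers.
- The arm moves only by the tool step_arm, never from a script. Its argument "deltas" is a list of rows, each an object with "dp": the shift along the tool's x, y, z scaled (see below), a list of three; "twist": the turn about the tool's z scaled (see below). In form: [{"dp": [tx, ty, tz], "twist": twist}, ...]. A call has 1 to 12 rows; each row shifts and turns the commanded pose from where the row before left it, along the tool's axes as they then stand; what a row does not reach is not made up. The controller multiplies each number of a shift by 0.04 m and each number of a turn by 4 degrees. A row lasts 1/10 s, in which the tool goes at most 50 mm and 8.59 degrees, less where a joint would pass 70% of its speed; a pose out of reach is approached as far as the arm can. A call with a number of a shift or a turn outside -1 to 1 is refused whole. A call with a gripper value outside its range is refused whole. "gripper" is the opening, from -1 (shut) to 1 (fully open), set as the call begins (left out, the last holds). The fingers move at their own pace and stop on an object; "squeeze" is the grip in N (left out, the last holds). Time passes only in rows, so rows that do not move let the fingers close. It gives the time, the measured TCP pose, the force, the opening and the grip force at its end, in the units of the state.
- ctrl.get_obs(): the state, without advancing time (a new reading comes with each control period).
- ctrl.camera(name): name is "scene" or "top"; returns (picture, depth): 420x560x3 uint8, red, green, blue; 420x560 float32, m along the optical axis (not along the pixel's ray), 0 where there is no reading.
- ctrl.get_calibration(name): a dict with "fx", "fy", "cx", "cy" (pixels), "world_to_cam" (4x4, takes a point from world to camera coordinates). Camera axes: x right, y down, z forward; pixel columns grow to the right and rows downward; lengths in m; the calibration is good to about 2 mm. A picture is of the moment at which its call begins. get_calibration takes no time and is no camera call.
- ctrl.hand_in(): hands the job in; it is judged then, once.
Trained networks look in the newest picture that a camera, given by its name, has taken for a name from the list of things; names that differ only in an ending like _2 or _b are one class to them, and where a whole thing is asked for, a point or a joint stands for the part that bears it (a point fixed in the world has none). Each returns a list of dicts, best first, with "conf" (0 to 1); they miss things now and then, are a little off and sometimes report something else, mostly with a low value. They report only what shows in the picture. A call takes as long as a camera call. They do not tell look-alikes from the thing itself.
- ctrl.spot_in(camera, label): "rect" ([left, top, right, bottom] as shares, 0 to 1, of the picture: columns of its width, rows of its height, round what is visible of it).
- ctrl.cut_out(camera, label): "pixels" (420x560 bool, what is visible of it) and "rect" ([left, top, right, bottom] as shares, 0 to 1, of the picture: columns of its width, rows of its height, round what is visible of it).
The state is a dict: "time_s": time; "qpos": joint angles; "joint_vel": joint speeds; "tau": joint torques, N m; "ee_pos": TCP position; "eef_rot": TCP orientation; "force": force on the tool from outside, world axes, zero at the start; "moment": the same for the moment, N m; "grip_width": finger opening in m; "grip_force": force on a finger pad.
Only numpy, scipy, OpenCV 4.12 (cv2) and the standard library are available. Lean on these libraries where they do the work, as an engineer would, in place of code of your own. Each camera call takes 0.05 s, during which the arm holds its last target. There are 200 camera calls.

## Working session

There is one attempt and no reset: what is moved stays moved. The work goes in short steps, Python scripts to look and compute and a tool call to move; the robot and the scene stay as the last step left them, time stands still between calls to the robot, and variables do not carry over. Pictures are saved under pics/ and viewed, at most 10 in all, crops included, and the job is handed in when it is done.

Besides the shell and the picture viewer there is one more tool, called as name(argument=value, ...) on one line, values as JSON. step_arm: Moves the arm, as the interface text tells. Its arguments: {"type":"object","properties":{"deltas":{"type":"array"},"gripper":{"type":"number"},"squeeze":{"type":"number"}},"required":["deltas"]}

```bash
mkdir -p pics; cat > h.py <<'E'
import numpy as np,cv2
from station import ctrl
def snap(n,f):
    p,d=ctrl.camera(n); cv2.imwrite('pics/'+f+'.png',p[:,:,::-1]); np.savez('pics/'+f+'.npz',p=p,d=d); return p,d
def cloud(n,d):
    c=ctrl.get_calibration(n); v,u=np.mgrid[:420,:560]
    P=np.stack([(u-c['cx'])/c['fx']*d,(v-c['cy'])/c['fy']*d,d,np.ones_like(d)],-1)
    W=P@np.linalg.inv(c['world_to_cam']).T
    W=W[...,:3]; W[d==0]=np.nan; return W
E
python3 - <<'E'
from h import *
ims=[]
for n in('scene','top'):
    p,d=snap(n,n+'0');W=cloud(n,d)
    c=ctrl.get_calibration(n);print(n,np.linalg.inv(c['world_to_cam'])[:3,3].round(3))
    for l in('key','mat','hub','screw_left_head','screw_left'):
        for r in ctrl.cut_out(n,l):
            m=r['pixels'];q=W[m];v,u=np.nonzero(m)
            print(l,round(r['conf'],2),'px',u.mean().round(),v.mean().round(),m.sum(),'lo',np.nanpercentile(q,2,0).round(3),'hi',np.nanpercentile(q,98,0).round(3))
print(ctrl.get_obs())
E
```

```text
scene [ 1.045 -0.555  0.921]
key 0.85 px 359.0 129.0 513 lo [ 0.379  0.603 -0.002] hi [0.498 0.84  0.132]
key 0.73 px 122.0 324.0 2143 lo [ 0.438 -0.475  0.01 ] hi [ 0.535 -0.378  0.162]
key 0.68 px 306.0 183.0 432 lo [0.46  0.251 0.006] hi [0.509 0.301 0.107]
key 0.62 px 257.0 192.0 786 lo [0.361 0.094 0.003] hi [0.422 0.156 0.133]
mat 0.63 px 304.0 147.0 1061 lo [ 0.229  0.405 -0.   ] hi [0.397 0.577 0.012]
mat 0.62 px 248.0 171.0 943 lo [0.177 0.147 0.004] hi [0.344 0.315 0.012]
mat 0.59 px 302.0 193.0 451 lo [0.41  0.223 0.002] hi [0.53  0.338 0.009]
mat 0.33 px 212.0 278.0 244 lo [ 0.503 -0.224  0.059] hi [ 0.548 -0.18   0.08 ]
mat 0.32 px 356.0 162.0 762 lo [0.525 0.439 0.004] hi [0.592 0.501 0.122]
hub 0.95 px 226.0 268.0 5933 lo [ 0.414 -0.268  0.01 ] hi [0.618 0.    0.067]
screw_left_head 0.53 px 240.0 237.0 187 lo [ 0.46  -0.072  0.058] hi [ 0.507 -0.03   0.079]
screw_left_head 0.16 px 212.0 278.0 235 lo [ 0.505 -0.224  0.059] hi [ 0.548 -0.181  0.08 ]
screw_left 0.48 px 241.0 237.0 159 lo [ 0.466 -0.071  0.061] hi [ 0.507 -0.03   0.079]
top [0.273 0.093 1.52 ]
key 0.73 px 
[... 568 characters left out ...]
9  0.058] hi [ 0.505 -0.026  0.078]
{'time_s': 0.6, 'qpos': array([ 1.16939557e+00,  2.99897094e-01,  1.52101311e+00, -3.73835239e-06,
        1.32068079e+00, -6.66014847e-02]), 'joint_vel': array([-0.00079112, -0.00092248,  0.00031526, -0.00026717, -0.00058211,
        0.00195259]), 'tau': array([-2.79821631e-05, -5.31476355e+01, -3.52833796e+01,  7.09262956e-02,
        2.12681905e-02, -3.64653033e-06]), 'ee_pos': array([0.18071928, 0.51945106, 0.20544163]), 'eef_rot': array([3.14159123e+00, 3.72478321e-06, 2.80679431e+00]), 'force': array([ 0.93036592, -0.28064596,  0.44324902]), 'moment': array([ 0.003102  , -0.01374619,  0.02101823]), 'grip_force': 0.0, 'grip_width': 0.0936272428202352}
```

View pics/scene0.png

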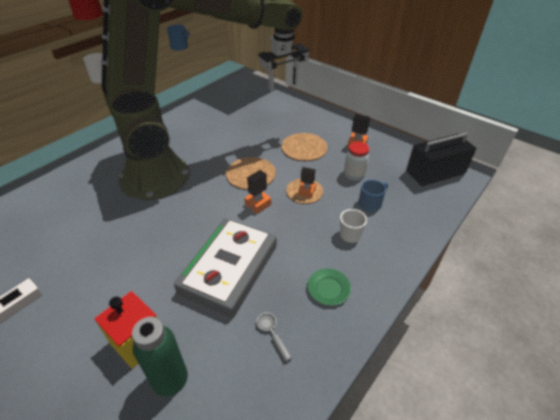

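View pics/top0.png

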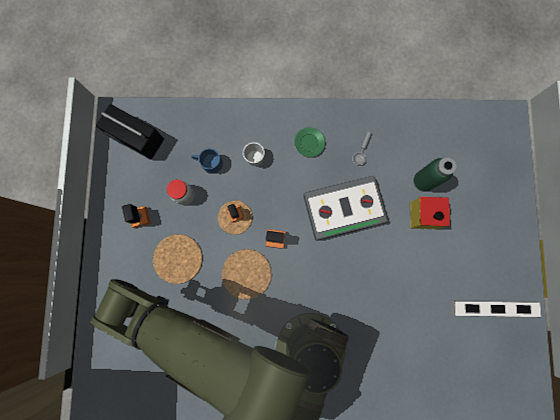

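Scene shows three orange keys: (308,180) on the smallest mat, (257,192) on the bare floor, (359,129) behind the sugar jar. In the top view they are at (234,212), (274,239) and (135,215). Mats in the top view are at (234,219) small, (177,259) and (246,274) large. The key on the small mat tops out at about 0.107 = 6 + 100 mm and the other two at about 0.133, so I choose (234,212). I'll check it in a crop and measure poses.

```bash
python3 - <<'E'
from h import *
T=np.load('pics/top0.npz');S=np.load('pics/scene0.npz')
def crop(p,u0,u1,v0,v1): return cv2.resize(p[v0:v1,u0:u1,::-1],(400,300),interpolation=cv2.INTER_CUBIC)
a=np.hstack([crop(T['p'],204,264,192,237),crop(S['p'],266,346,150,210)])
b=np.hstack([crop(T['p'],296,396,172,247),crop(S['p'],166,286,210,300)])
cv2.imwrite('pics/crop.png',np.vstack([a,b]))
for n,D in(('top',T),('scene',S)):
    W=cloud(n,D['d']);p=D['p'];hsv=cv2.cvtColor(p,cv2.COLOR_RGB2HSV)
    x,y,z=W[...,0],W[...,1],W[...,2]
    near=(abs(x-.48)<.06)&(abs(y-.281)<.06)
    def rect(nm,m):
        q=W[m]; 
        if len(q)<4: print(nm,len(q));return
        (cx,cy),(w,h),a=cv2.minAreaRect((q[:,:2]*1000).astype(np.float32)); print(n,nm,len(q),'rect c',round(cx,1),round(cy,1),'wh',round(w,1),round(h,1),'ang',round(a,1),'mean',q.mean(0).round(4))
    rect('griptop',near&(z>.098))
    rect('grip',near&(z>.06))
    rect('foot',near&(z>.02)&(z<.04)&(hsv[...,1]>100))
    rect('foottop',near&(z>.028)&(z<.036)&(hsv[...,1]>100))
    rect('mat',near&(z<.014)&(z>.002))
    h=(abs(x-.505)<.13)&(abs(y+.125)<.17)
    rect('hubtop',h&(z>.05)&(z<.068))
    red=h&(((hsv[...,0]<8)|(hsv[...,0]>172))&(hsv[...,1]>120)&(z>.05))
    for s,t in(('L',y>-.125),('R',y<-.125)):
        rect('bar'+s,red&t); rect('barhi'+s,h&t&(z>.073))
        dark=h&t&(z>.055)&(p.max(-1)<90)&(np.hypot(x-(.484 if s=='L' else .526),y-(-.05 if s=='L' else -.202))<.035)
        rect('flange'+s,(dark|red)&t&(np.hypot(x-(.484 if s=='L' else .526),y-(-.05 if s=='L' else -.202))<.035))
    yel=h&(hsv[...,0]>20)&(hsv[...,0]<35)&(hsv[...,1]>90)&(z>.05)
    k,l,st,ce=cv2.connectedComponentsWithStats(yel.astype(np.uint8))
    for i in range(1,k):
        if st[i,4]>2: print(n,'yellow',st[i,4],W[l==i].mean(0).round(4))
E
```

```text
top griptop 89 rect c 480.4 282.4 wh 45.3 25.7 ang 21.6 mean [0.4799 0.2816 0.1042]
top grip 110 rect c 479.6 282.0 wh 47.1 25.8 ang 21.7 mean [0.4775 0.2799 0.0999]
top foot 84 rect c 479.3 281.9 wh 49.0 48.3 ang 24.0 mean [0.4757 0.2766 0.0299]
top foottop 55 rect c 479.7 282.0 wh 48.7 47.9 ang 22.9 mean [0.4751 0.2779 0.0312]
top mat 524 rect c 478.9 280.9 wh 117.9 119.5 ang 0.2 mean [0.4712 0.2792 0.0058]
top hubtop 3283 rect c 503.4 -123.0 wh 178.6 269.0 ang 15.0 mean [ 0.5017 -0.1226  0.0583]
top barL 26 rect c 485.6 -50.7 wh 38.4 10.6 ang 76.0 mean [ 0.4846 -0.0509  0.0731]
top barhiL 19 rect c 483.2 -47.4 wh 32.8 7.9 ang 81.2 mean [ 0.4831 -0.0485  0.0761]
top flangeL 112 rect c 485.1 -51.5 wh 40.8 43.7 ang 5.2 mean [ 0.484  -0.0512  0.0658]
top barR 27 rect c 526.1 -202.3 wh 39.2 11.0 ang 81.2 mean [ 0.5251 -0.2002  0.0734]
top barhiR 20 rect c 523.8 -198.7 wh 32.7 7.8 ang 85.7 mean [ 0.5237 -0.1994  0.0766]
top flangeR 109 rect c 527.0 -201.3 wh 40.7 41.4 ang 1.9 mean [ 0.5243 -0.2005  0.0662]
top yellow 9 [ 0.5617 -0.1909  0.0602]
top yellow 11 [ 0.5213 -0.0408  0.0594]
to
[... 586 characters left out ...]
 0.0583]
scene barL 34 rect c 486.2 -50.9 wh 31.0 7.6 ang 78.5 mean [ 0.4865 -0.0512  0.0752]
scene barhiL 34 rect c 486.1 -51.5 wh 34.2 7.6 ang 78.5 mean [ 0.4864 -0.0508  0.0763]
scene flangeL 54 rect c 491.8 -52.9 wh 32.9 19.3 ang 79.6 mean [ 0.4883 -0.0536  0.0712]
scene barR 49 rect c 521.4 -201.1 wh 31.7 19.3 ang 82.7 mean [ 0.5266 -0.2016  0.0752]
scene barhiR 44 rect c 527.3 -201.4 wh 34.0 9.2 ang 79.2 mean [ 0.5269 -0.2024  0.0768]
scene flangeR 92 rect c 527.8 -203.3 wh 28.4 30.7 ang 21.2 mean [ 0.5298 -0.2033  0.0702]
scene yellow 6 [ 0.4488 -0.0577  0.0608]
scene yellow 7 [ 0.5215 -0.0378  0.0602]
scene yellow 11 [ 0.4899 -0.2082  0.0607]
scene yellow 11 [ 0.5611 -0.1891  0.0606]
```

View pics/crop.png

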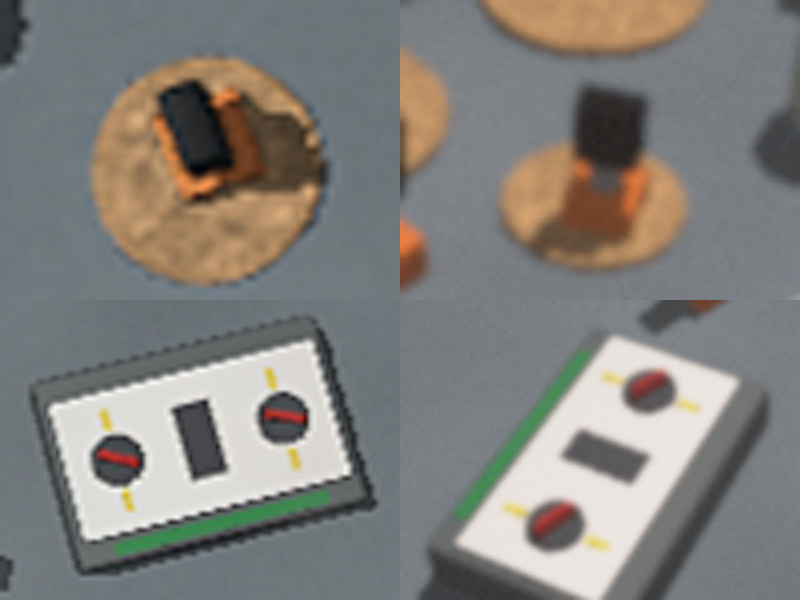

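The crop confirms it: the key on the small mat has a 49x48 mm foot and a 46x26 mm grip, at about (0.481, 0.281) with yaw 22°. Hub centre is (0.505, -0.124), yaw 15°. Screws are L (0.485, -0.049) and R (0.525, -0.200), with both bars at about 80°. Moving over the key.

step_arm(deltas=[{"dp":[-0.9,-0.315,0.05],"twist":0},{"dp":[-0.9,-0.315,0.05],"twist":0},{"dp":[-0.9,-0.315,0.05],"twist":0},{"dp":[-0.9,-0.315,0.05],"twist":0},{"dp":[-0.9,-0.315,0.05],"twist":0},{"dp":[-0.9,-0.315,0.05],"twist":0},{"dp":[-0.9,-0.315,0.05],"twist":0},{"dp":[-0.9,-0.315,0.05],"twist":0},{"dp":[-0.9,-0.315,0.05],"twist":0},{"dp":[-0.9,-0.315,0.05],"twist":0}], gripper=1)

```text
time_s: 1.6
ee_pos: [0.4805, 0.281, 0.1855]
eef_rot: [3.141, 0.0, 2.807]
force: [-0.5, 0.9, 0.8]
grip_width: 0.0942
grip_force: 0.0
```

step_arm(deltas=[{"dp":[0,0,0],"twist":1},{"dp":[0,0,0],"twist":1},{"dp":[0,0,0],"twist":1},{"dp":[0,0,0],"twist":1},{"dp":[0,0,0],"twist":1},{"dp":[0,0,0],"twist":1},{"dp":[0,0,0],"twist":1},{"dp":[0,0,0],"twist":1},{"dp":[0,0,0],"twist":1},{"dp":[0,0,0],"twist":1},{"dp":[0,0,0],"twist":1},{"dp":[0,0,0],"twist":1}])

```text
time_s: 2.8
ee_pos: [0.4793, 0.2822, 0.1855]
eef_rot: [-3.142, -0.0, 1.966]
force: [0.3, 0.9, -0.3]
grip_width: 0.094
grip_force: 0.0
```

step_arm(deltas=[{"dp":[0,0,0],"twist":1},{"dp":[0,0,0],"twist":1},{"dp":[0,0,0],"twist":1},{"dp":[0,0,0],"twist":1},{"dp":[0,0,0],"twist":1},{"dp":[0,0,0],"twist":1},{"dp":[0,0,0],"twist":1},{"dp":[0,0,0],"twist":1},{"dp":[0,0,0],"twist":1},{"dp":[0,0,0],"twist":1},{"dp":[0,0,0],"twist":1},{"dp":[0,0,0],"twist":1}])

```text
time_s: 4.0
ee_pos: [0.4793, 0.2822, 0.1855]
eef_rot: [3.142, -0.0, 1.128]
force: [-0.1, -0.3, -0.7]
grip_width: 0.094
grip_force: 0.0
```

step_arm(deltas=[{"dp":[0,0,0],"twist":1},{"dp":[0,0,0],"twist":1},{"dp":[0,0,0],"twist":1},{"dp":[0,0,0],"twist":1},{"dp":[0,0,0],"twist":1},{"dp":[0,0,0],"twist":1},{"dp":[0,0,0],"twist":1},{"dp":[0,0,0],"twist":1},{"dp":[0,0,0],"twist":1},{"dp":[0,0,0],"twist":1},{"dp":[0,0,0],"twist":0.7},{"dp":[0,0,0],"twist":0}])

```text
time_s: 5.2
ee_pos: [0.4793, 0.2822, 0.1854]
eef_rot: [-3.142, 0.0, 0.383]
force: [-0.2, -0.0, 0.7]
grip_width: 0.0939
grip_force: 0.0
```

```bash
cat >> h.py <<'E'
def go(x,y,z,yawdeg):
    "units still to go from measured pose: yaw first, dp in the axes at the present yaw and at the target yaw"
    o=ctrl.get_obs();e=o['ee_pos'];yw=o['eef_rot'][2]
    D=np.array([x,y,z])-e; dy=(np.deg2rad(yawdeg)-yw+np.pi)%(2*np.pi)-np.pi
    f=lambda a:np.array([np.cos(a)*D[0]+np.sin(a)*D[1],np.sin(a)*D[0]-np.cos(a)*D[1],-D[2]])/.04
    print('t',round(o['time_s'],2),'pos',e.round(4),'rpy deg',np.rad2deg(o['eef_rot']).round(2),'F',o['force'].round(1),'M',o['moment'].round(2),'w',round(o['grip_width'],4),'gf',round(o['grip_force'],1),'q6',round(o['qpos'][5],2))
    print('twist units',round(-np.rad2deg(dy)/4,2),'dp now',f(yw).round(2),'dp at target yaw',f(np.deg2rad(yawdeg)).round(2))
E
python3 -c "
from h import *
go(.481,.281,.063,22)"
```

```text
t 5.2 pos [0.4793 0.2822 0.1854] rpy deg [-180.      0.     21.97] F [-0.2 -0.   0.7] M [ 0.    0.15 -0.01] w 0.0939 gf 0.0 q6 1.65
twist units -0.01 dp now [0.03 0.04 3.06] dp at target yaw [0.03 0.04 3.06]
```

step_arm(deltas=[{"dp":[0.03,0.04,0.5],"twist":0},{"dp":[0,0,0.5],"twist":0},{"dp":[0,0,0.5],"twist":0},{"dp":[0,0,0.5],"twist":0},{"dp":[0,0,0.5],"twist":0},{"dp":[0,0,0.5],"twist":0},{"dp":[0,0,0.05],"twist":0},{"dp":[0,0,0],"twist":0}])

```text
time_s: 6.0
ee_pos: [0.481, 0.2811, 0.0636]
eef_rot: [3.142, 0.0, 0.385]
force: [-0.2, 0.5, -0.4]
grip_width: 0.0939
grip_force: 0.0
```

step_arm(deltas=[{"dp":[0,0,0],"twist":0},{"dp":[0,0,0],"twist":0},{"dp":[0,0,0],"twist":0},{"dp":[0,0,0],"twist":0},{"dp":[0,0,0],"twist":0},{"dp":[0,0,0],"twist":0},{"dp":[0,0,0],"twist":0},{"dp":[0,0,0],"twist":0},{"dp":[0,0,0],"twist":0},{"dp":[0,0,0],"twist":0}], gripper=-1, squeeze=40)

```text
time_s: 7.0
ee_pos: [0.4809, 0.2811, 0.0633]
eef_rot: [3.142, 0.0, 0.384]
force: [-0.8, -0.0, -1.5]
grip_width: 0.0258
grip_force: 40.0
```

step_arm(deltas=[{"dp":[0,0,-0.2],"twist":0},{"dp":[0,0,-0.6],"twist":0},{"dp":[0,0,-0.6],"twist":0},{"dp":[0,0,-0.6],"twist":0},{"dp":[0,0,-0.6],"twist":0},{"dp":[0,0,-0.3],"twist":0},{"dp":[0,0,0],"twist":0}])

```text
time_s: 7.7
ee_pos: [0.4816, 0.2814, 0.181]
eef_rot: [-3.141, -0.003, 0.384]
force: [0.7, 0.2, -0.9]
grip_width: 0.0259
grip_force: 40.0
```

```bash
python3 - <<'E'
from h import *
go(.485,-.049,.185,79)
for n in('top','scene'):
    p,d=snap(n,n+'1');W=cloud(n,d);x,y,z=np.moveaxis(W,-1,0);hsv=cv2.cvtColor(p,cv2.COLOR_RGB2HSV)
    m=(abs(x-.48)<.06)&(abs(y-.281)<.06)&(z<.17)&(hsv[...,1]>140)&(hsv[...,0]<16)&(z>.1)
    q=W[m];print(n,len(q))
    if len(q)>4: print(cv2.minAreaRect((q[:,:2]*1000).astype(np.float32)),np.percentile(q[:,2],[2,50,98]))
    # bar angles: red pixels, ray-plane projected at z=.076
    c=ctrl.get_calibration(n);T=np.linalg.inv(c['world_to_cam'])
    for s,a in(('L',(.485,-.049)),('R',(.525,-.2))):
        m=(np.hypot(x-a[0],y-a[1])<.026)&((hsv[...,0]<8)|(hsv[...,0]>172))&(hsv[...,1]>120)
        v,u=np.nonzero(m);r=np.stack([(u-c['cx'])/c['fx'],(v-c['cy'])/c['fy'],np.ones(len(u))],-1)@T[:3,:3].T
        P=T[:3,3]+r*((.076-T[2,3])/r[:,2:])
        C=P[:,:2]-P[:,:2].mean(0);w,V=np.linalg.eigh(C.T@C);print(s,len(u),P[:,:2].mean(0).round(4),np.rad2deg(np.arctan2(V[1,1],V[0,1]))%180,np.sqrt(w/len(u)*12).round(4))
S=np.load('pics/scene1.npz')['p'][130:230,240:373,::-1]
cv2.imwrite('pics/lift.png',cv2.resize(S,(532,400),interpolation=cv2.INTER_CUBIC))
E
```

```text
t 7.7 pos [0.4816 0.2814 0.181 ] rpy deg [-1.7999e+02 -1.6000e-01  2.2020e+01] F [ 0.7  0.2 -0.9] M [-0.02  0.16 -0.04] w 0.0259 gf 40.0 q6 1.65
twist units -14.25 dp now [-3.02  7.69 -0.1 ] dp at target yaw [-8.09  1.66 -0.1 ]
top 0
L 26 [ 0.4842 -0.0506] 75.46050020964596 [0.0086 0.0385]
R 27 [ 0.5247 -0.1997] 82.98750304439616 [0.0092 0.0396]
scene 137
((484.7101745605469, 278.9952392578125), (47.98497009277344, 50.145538330078125), 28.205368041992188) [0.13194481 0.14649535 0.15062203]
L 34 [ 0.487  -0.0517] 81.36485116872181 [0.0121 0.0301]
R 49 [ 0.5271 -0.2022] 81.55868725243418 [0.0126 0.0315]
```

View pics/lift.png

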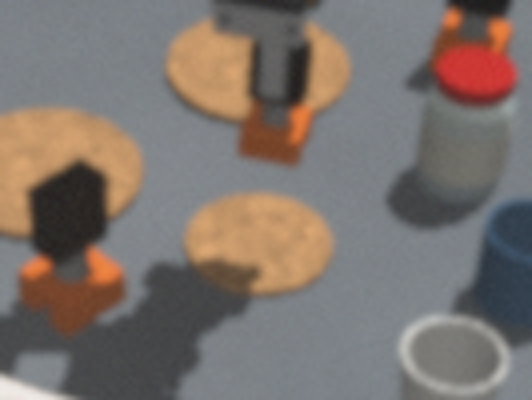

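The picture shows the key lifted (crop px 280,110) and the small mat empty at (258,240), centre about (0.469, 0.282). Going to the left screw.

step_arm(deltas=[{"dp":[-0.38,0.96,-0.1],"twist":0},{"dp":[-0.38,0.96,-0.1],"twist":0},{"dp":[-0.38,0.96,-0.1],"twist":0},{"dp":[-0.38,0.96,-0.1],"twist":0},{"dp":[-0.38,0.96,0],"twist":0},{"dp":[-0.38,0.96,0],"twist":0},{"dp":[-0.38,0.96,0],"twist":0},{"dp":[-0.38,0.96,0],"twist":0},{"dp":[0,0,0],"twist":0}])

```text
time_s: 8.7
ee_pos: [0.4828, -0.0529, 0.1941]
eef_rot: [-3.141, 0.002, 0.38]
force: [0.3, 0.3, -0.6]
grip_width: 0.0258
grip_force: 40.0
```

step_arm(deltas=[{"dp":[0,0,0],"twist":-1},{"dp":[0,0,0],"twist":-1},{"dp":[0,0,0],"twist":-1},{"dp":[0,0,0],"twist":-1},{"dp":[0,0,0],"twist":-1},{"dp":[0,0,0],"twist":-1},{"dp":[0,0,0],"twist":-1},{"dp":[0,0,0],"twist":-1},{"dp":[0,0,0],"twist":-1},{"dp":[0,0,0],"twist":-1},{"dp":[0,0,0],"twist":-1},{"dp":[0,0,0],"twist":-1}])

```text
time_s: 9.9
ee_pos: [0.4831, -0.0487, 0.1942]
eef_rot: [-3.14, 0.0, 1.225]
force: [-0.3, -0.0, -1.8]
grip_width: 0.0259
grip_force: 40.0
```

step_arm(deltas=[{"dp":[0,0,0],"twist":-1},{"dp":[0,0,0],"twist":-1},{"dp":[0,0,0],"twist":-0.1},{"dp":[0,0,0],"twist":0}])

```text
time_s: 10.3
ee_pos: [0.4832, -0.0489, 0.1947]
eef_rot: [-3.14, 0.0, 1.367]
force: [-0.3, -0.1, -1.6]
grip_width: 0.0258
grip_force: 40.0
```

```bash
python3 - <<'E'
from h import *
go(.4855,-.0495,.1213,78.5)
for n in('top','scene'):
    p,d=snap(n,n+'2')
    W=cloud(n,d);x,y,z=np.moveaxis(W,-1,0);hsv=cv2.cvtColor(p,cv2.COLOR_RGB2HSV)
    m=(abs(x-.485)<.06)&(abs(y+.05)<.06)&(hsv[...,1]>140)&(hsv[...,0]<16)&(z>.11)
    q=W[m];print(n,len(q))
    if len(q)>4: print(cv2.minAreaRect((q[:,:2]*1000).astype(np.float32)),np.percentile(q[:,2],[2,50,98]))
E
```

```text
t 10.3 pos [ 0.4832 -0.0489  0.1947] rpy deg [-179.93    0.     78.34] F [-0.3 -0.1 -1.6] M [-0.07  0.07  0.06] w 0.0258 gf 40.0 q6 0.03
twist units -0.04 dp now [-0.    0.06  1.84] dp at target yaw [-0.    0.06  1.84]
top 0
scene 190
((486.366455078125, -50.12385177612305), (51.218116760253906, 45.08687210083008), 75.76089477539062) [0.14803156 0.16254716 0.16631714]
```

step_arm(deltas=[{"dp":[0,0.06,0.4],"twist":0},{"dp":[0,0,0.4],"twist":0},{"dp":[0,0,0.4],"twist":0},{"dp":[0,0,0.15],"twist":0},{"dp":[0,0,0.1],"twist":0},{"dp":[0,0,0.1],"twist":0},{"dp":[0,0,0],"twist":0},{"dp":[0,0,0],"twist":0}])

```text
time_s: 11.2
ee_pos: [0.486, -0.0498, 0.1339]
eef_rot: [3.141, -0.0, 1.369]
force: [0.2, 0.1, -0.8]
grip_width: 0.0258
grip_force: 40.0
```

step_arm(deltas=[{"dp":[0,0,0.1],"twist":0},{"dp":[0,0,0.1],"twist":0},{"dp":[0,0,0.06],"twist":0},{"dp":[0,0,0],"twist":0},{"dp":[0,0,0],"twist":0}])

```text
time_s: 11.7
ee_pos: [0.4858, -0.0497, 0.123]
eef_rot: [-3.142, 0.0, 1.369]
force: [-0.8, 0.3, -1.4]
grip_width: 0.026
grip_force: 40.0
```

```bash
python3 -c "
from h import *
go(.4855,-.0495,.1213,78.5)"
```

```text
t 11.7 pos [ 0.4858 -0.0497  0.123 ] rpy deg [-180.      0.     78.42] F [-0.8  0.3 -1.4] M [-0.12  0.13  0.  ] w 0.026 gf 40.0 q6 0.03
twist units -0.02 dp now [ 0.   -0.01  0.04] dp at target yaw [ 0.   -0.01  0.04]
```

The foot dropped over the bar with no contact force. Turning clockwise.

step_arm(deltas=[{"dp":[0,0,0],"twist":1},{"dp":[0,0,0],"twist":1},{"dp":[0,0,0],"twist":1},{"dp":[0,0,0],"twist":1},{"dp":[0,0,0],"twist":1},{"dp":[0,0,0],"twist":1},{"dp":[0,0,0],"twist":1},{"dp":[0,0,0],"twist":1},{"dp":[0,0,0],"twist":1},{"dp":[0,0,0],"twist":1},{"dp":[0,0,0],"twist":1},{"dp":[0,0,0],"twist":1}])

```text
time_s: 12.9
ee_pos: [0.4851, -0.0493, 0.123]
eef_rot: [-3.14, 0.001, 0.528]
force: [-4.6, 4.2, 1.1]
grip_width: 0.026
grip_force: 40.0
```

step_arm(deltas=[{"dp":[0,0,0],"twist":1},{"dp":[0,0,0],"twist":1},{"dp":[0,0,0],"twist":1},{"dp":[0,0,0],"twist":1},{"dp":[0,0,0],"twist":0.5},{"dp":[0,0,0],"twist":0.5},{"dp":[0,0,0],"twist":0}])

```text
time_s: 13.6
ee_pos: [0.4852, -0.0491, 0.1229]
eef_rot: [-3.14, 0.001, 0.181]
force: [-4.0, 4.3, -0.2]
grip_width: 0.026
grip_force: 40.0
```

```bash
python3 -c "
from h import *
go(.4855,-.0495,.1213,6)"
```

```text
t 13.6 pos [ 0.4852 -0.0491  0.1229] rpy deg [-1.7991e+02  8.0000e-02  1.0350e+01] F [-4.   4.3 -0.2] M [1.11 1.04 0.09] w 0.026 gf 40.0 q6 1.21
twist units 1.09 dp now [0.01 0.01 0.04] dp at target yaw [0.01 0.01 0.04]
```

step_arm(deltas=[{"dp":[0,0,0],"twist":0.5},{"dp":[0,0,0],"twist":0.5},{"dp":[0,0,0],"twist":0}])

```text
time_s: 13.9
ee_pos: [0.4852, -0.0491, 0.1229]
eef_rot: [-3.14, 0.002, 0.111]
force: [-3.5, 4.4, -0.1]
grip_width: 0.0258
grip_force: 40.0
```

```bash
python3 -c "
from h import *
go(.4855,-.0495,.1213,6)"
```

```text
t 13.9 pos [ 0.4852 -0.0491  0.1229] rpy deg [-1.7992e+02  9.0000e-02  6.3500e+00] F [-3.5  4.4 -0.1] M [1.1  1.04 0.11] w 0.0258 gf 40.0 q6 1.28
twist units 0.09 dp now [0.01 0.01 0.04] dp at target yaw [0.01 0.01 0.04]
```

step_arm(deltas=[{"dp":[0,0,0],"twist":0.4},{"dp":[0,0,0],"twist":0}])

```text
time_s: 14.1
ee_pos: [0.4852, -0.049, 0.1229]
eef_rot: [-3.14, 0.002, 0.083]
force: [-3.1, 5.3, -0.0]
grip_width: 0.0261
grip_force: 40.0
```

```bash
python3 -c "
from h import *
go(.4855,-.0495,.1213,6)"
```

```text
t 14.1 pos [ 0.4852 -0.049   0.1229] rpy deg [-1.7991e+02  9.0000e-02  4.7700e+00] F [-3.1  5.3 -0. ] M [1.27 0.98 0.1 ] w 0.0261 gf 40.0 q6 1.31
twist units -0.31 dp now [0.01 0.01 0.04] dp at target yaw [0.01 0.01 0.04]
```

step_arm(deltas=[{"dp":[0,0,0],"twist":0.5},{"dp":[0,0,0],"twist":0}])

```text
time_s: 14.3
ee_pos: [0.4851, -0.0488, 0.1229]
eef_rot: [-3.14, 0.002, 0.049]
force: [-3.9, 5.9, 1.0]
grip_width: 0.0259
grip_force: 40.0
```

```bash
python3 -c "
from h import *
go(.4855,-.0495,.1213,6)"
```

```text
t 14.3 pos [ 0.4851 -0.0488  0.1229] rpy deg [-1.7989e+02  1.1000e-01  2.7800e+00] F [-3.9  5.9  1. ] M [1.69 1.06 0.33] w 0.0259 gf 40.0 q6 1.35
twist units -0.81 dp now [0.01 0.02 0.04] dp at target yaw [0.01 0.02 0.04]
```

step_arm(deltas=[{"dp":[0,0,0],"twist":0.5},{"dp":[0,0,0],"twist":0}])

```text
time_s: 14.5
ee_pos: [0.4852, -0.0488, 0.1229]
eef_rot: [-3.14, 0.002, 0.014]
force: [-3.8, 6.1, -0.6]
grip_width: 0.0259
grip_force: 40.2
```

```bash
python3 -c "
from h import *
go(.4855,-.0495,.1213,6)"
```

```text
t 14.5 pos [ 0.4852 -0.0488  0.1229] rpy deg [-1.7991e+02  1.1000e-01  8.1000e-01] F [-3.8  6.1 -0.6] M [1.63 1.03 0.72] w 0.0259 gf 40.2 q6 1.38
twist units -1.3 dp now [0.01 0.02 0.04] dp at target yaw [0.01 0.02 0.04]
```

Mz rose from 0.1 to 0.7 N m, so the left screw is at its stop. Turning back into the free play, then lifting.

step_arm(deltas=[{"dp":[0,0,0],"twist":-1},{"dp":[0,0,0],"twist":-1},{"dp":[0,0,0],"twist":-0.8},{"dp":[0,0,0],"twist":0},{"dp":[0,0,-0.2],"twist":0},{"dp":[0,0,-0.4],"twist":0},{"dp":[0,0,-0.5],"twist":0},{"dp":[0,0,-0.2],"twist":0},{"dp":[0,0,0],"twist":0}])

```text
time_s: 15.4
ee_pos: [0.4863, -0.0498, 0.1762]
eef_rot: [3.141, -0.002, 0.209]
force: [-0.1, -0.4, -1.2]
grip_width: 0.0259
grip_force: 40.0
```

```bash
python3 - <<'E'
from h import *
go(.5255,-.2,.175,82)
p,d=snap('scene','s3');p2,d2=snap('top','t3')
W=cloud('scene',d);x,y,z=np.moveaxis(W,-1,0);hsv=cv2.cvtColor(p,cv2.COLOR_RGB2HSV)
m=(abs(x-.485)<.06)&(abs(y+.05)<.06)&(hsv[...,1]>140)&(hsv[...,0]<16)&(z>.1)
q=W[m];print(len(q),cv2.minAreaRect((q[:,:2]*1000).astype(np.float32)),np.percentile(q[:,2],[2,50,98]))
cv2.imwrite('pics/c3.png',np.hstack([cv2.resize(p[200:290,180:300,::-1],(400,300),interpolation=2),cv2.resize(p2[172:247,296:396,::-1],(400,300),interpolation=2)]))
E
```

```text
t 15.4 pos [ 0.4863 -0.0498  0.1762] rpy deg [ 1.7995e+02 -1.2000e-01  1.1970e+01] F [-0.1 -0.4 -1.2] M [-0.06  0.19  0.01] w 0.0259 gf 40.0 q6 1.18
twist units -17.51 dp now [0.18 3.88 0.03] dp at target yaw [-3.58  1.49  0.03]
173 ((490.7913818359375, -52.351097106933594), (44.89756393432617, 47.2311897277832), 11.975614547729492) [0.13090248 0.14404215 0.1478777 ]
```

View pics/c3.png

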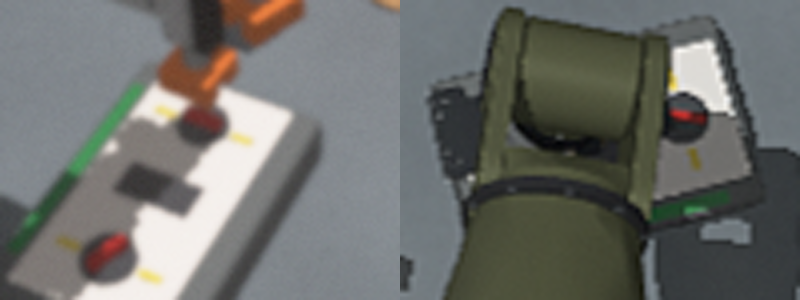

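The left bar (crop px 205,120) is partly hidden by the key but now appears to lie along its marks. The right bar (108,250) is unchanged. The key is still straight in the grip. On to the right screw.

step_arm(deltas=[{"dp":[0.04,0.8,-0.1],"twist":0},{"dp":[0.04,0.8,0],"twist":0},{"dp":[0.04,0.8,0],"twist":0},{"dp":[0.03,0.8,0],"twist":0},{"dp":[0.03,0.68,0],"twist":0},{"dp":[0,0,0],"twist":0}])

```text
time_s: 16.1
ee_pos: [0.525, -0.2025, 0.1775]
eef_rot: [-3.141, 0.002, 0.207]
force: [0.6, 0.6, -0.7]
grip_width: 0.0257
grip_force: 40.0
```

step_arm(deltas=[{"dp":[0,0,0],"twist":-1},{"dp":[0,0,0],"twist":-1},{"dp":[0,0,0],"twist":-1},{"dp":[0,0,0],"twist":-1},{"dp":[0,0,0],"twist":-1},{"dp":[0,0,0],"twist":-1},{"dp":[0,0,0],"twist":-1},{"dp":[0,0,0],"twist":-1},{"dp":[0,0,0],"twist":-1},{"dp":[0,0,0],"twist":-1},{"dp":[0,0,0],"twist":-1},{"dp":[0,0,0],"twist":-1}])

```text
time_s: 17.3
ee_pos: [0.5248, -0.1993, 0.1781]
eef_rot: [-3.14, 0.0, 1.05]
force: [-0.6, 0.5, -2.2]
grip_width: 0.0258
grip_force: 40.0
```

step_arm(deltas=[{"dp":[0,0,0],"twist":-1},{"dp":[0,0,0],"twist":-1},{"dp":[0,0,0],"twist":-1},{"dp":[0,0,0],"twist":-1},{"dp":[0,0,0],"twist":-1},{"dp":[0,0,0],"twist":-0.4},{"dp":[0,0,0],"twist":0},{"dp":[0,0,0],"twist":0}])

```text
time_s: 18.1
ee_pos: [0.5251, -0.1998, 0.1787]
eef_rot: [-3.141, -0.0, 1.423]
force: [-0.5, -0.1, -1.2]
grip_width: 0.0257
grip_force: 40.0
```

```bash
python3 - <<'E'
from h import *
go(.5255,-.2,.1225,82)
for n in('scene','top'):
    p,d=snap(n,n+'4');W=cloud(n,d);x,y,z=np.moveaxis(W,-1,0);hsv=cv2.cvtColor(p,cv2.COLOR_RGB2HSV)
    c=ctrl.get_calibration(n);T=np.linalg.inv(c['world_to_cam'])
    m=(np.hypot(x-.485,y+.049)<.026)&((hsv[...,0]<8)|(hsv[...,0]>172))&(hsv[...,1]>120)&(z<.09)
    v,u=np.nonzero(m);r=np.stack([(u-c['cx'])/c['fx'],(v-c['cy'])/c['fy'],np.ones(len(u))],-1)@T[:3,:3].T
    P=T[:3,3]+r*((.076-T[2,3])/r[:,2:])
    if len(u)<5: continue
    C=P[:,:2]-P[:,:2].mean(0);w,V=np.linalg.eigh(C.T@C);print(n,'L bar',len(u),P[:,:2].mean(0).round(4),np.rad2deg(np.arctan2(V[1,1],V[0,1]))%180,np.sqrt(w/len(u)*12).round(4))
E
```

```text
t 18.1 pos [ 0.5251 -0.1998  0.1787] rpy deg [-1.7997e+02 -1.0000e-02  8.1530e+01] F [-0.5 -0.1 -1.2] M [-0.05  0.04 -0.06] w 0.0257 gf 40.0 q6 -0.28
twist units -0.12 dp now [-0.    0.01  1.41] dp at target yaw [-0.    0.01  1.41]
scene L bar 40 [ 0.4894 -0.0503] 15.188117292341929 [0.0144 0.0295]
top L bar 29 [ 0.4849 -0.05  ] 14.899938080373886 [0.01   0.0364]
```

The left bar measures 15°, exactly the box's x axis, so it is tight. Descending on the right screw.

step_arm(deltas=[{"dp":[0,0,0.4],"twist":0},{"dp":[0,0,0.4],"twist":0},{"dp":[0,0,0.15],"twist":0},{"dp":[0,0,0.1],"twist":0},{"dp":[0,0,0.1],"twist":0},{"dp":[0,0,0],"twist":0}])

```text
time_s: 18.8
ee_pos: [0.5252, -0.2, 0.1331]
eef_rot: [3.142, -0.0, 1.424]
force: [-0.8, 0.2, -1.6]
grip_width: 0.0258
grip_force: 40.0
```

step_arm(deltas=[{"dp":[0,0,0.1],"twist":0},{"dp":[0,0,0.1],"twist":0},{"dp":[0,0,0.05],"twist":0},{"dp":[0,0,0],"twist":0},{"dp":[0,0,0],"twist":0}])

```text
time_s: 19.3
ee_pos: [0.5252, -0.2, 0.1231]
eef_rot: [3.142, 0.0, 1.425]
force: [-0.3, 0.4, -1.5]
grip_width: 0.026
grip_force: 40.0
```

```bash
python3 -c "
from h import *
go(.5255,-.2,.1225,4)"
```

```text
t 19.3 pos [ 0.5252 -0.2     0.1231] rpy deg [180.     0.    81.62] F [-0.3  0.4 -1.5] M [-0.05  0.07  0.  ] w 0.026 gf 40.0 q6 -0.28
twist units 19.4 dp now [0.   0.01 0.02] dp at target yaw [ 0.01 -0.    0.02]
```

Seated. Turning clockwise.

step_arm(deltas=[{"dp":[0,0,0],"twist":1},{"dp":[0,0,0],"twist":1},{"dp":[0,0,0],"twist":1},{"dp":[0,0,0],"twist":1},{"dp":[0,0,0],"twist":1},{"dp":[0,0,0],"twist":1},{"dp":[0,0,0],"twist":1},{"dp":[0,0,0],"twist":1},{"dp":[0,0,0],"twist":1},{"dp":[0,0,0],"twist":1},{"dp":[0,0,0],"twist":1},{"dp":[0,0,0],"twist":1}])

```text
time_s: 20.5
ee_pos: [0.5254, -0.1998, 0.1233]
eef_rot: [3.142, -0.001, 0.584]
force: [-0.7, 2.0, -0.5]
grip_width: 0.0257
grip_force: 40.0
```

step_arm(deltas=[{"dp":[0,0,0],"twist":1},{"dp":[0,0,0],"twist":1},{"dp":[0,0,0],"twist":1},{"dp":[0,0,0],"twist":1},{"dp":[0,0,0],"twist":1},{"dp":[0,0,0],"twist":1},{"dp":[0,0,0],"twist":0.5},{"dp":[0,0,0],"twist":0.5},{"dp":[0,0,0],"twist":0.4},{"dp":[0,0,0],"twist":0.3},{"dp":[0,0,0],"twist":0}])

```text
time_s: 21.6
ee_pos: [0.5253, -0.1995, 0.1233]
eef_rot: [-3.141, -0.0, 0.049]
force: [-0.7, 6.0, 1.4]
grip_width: 0.0256
grip_force: 40.0
```

```bash
python3 -c "
from h import *
go(.5255,-.2,.1225,0.8)"
```

```text
t 21.6 pos [ 0.5253 -0.1995  0.1233] rpy deg [-1.7995e+02 -1.0000e-02  2.7900e+00] F [-0.7  6.   1.4] M [1.43 0.23 0.33] w 0.0256 gf 40.0 q6 1.09
twist units 0.5 dp now [0.   0.01 0.02] dp at target yaw [0.   0.01 0.02]
```

step_arm(deltas=[{"dp":[0,0,0],"twist":0.5},{"dp":[0,0,0],"twist":0},{"dp":[0,0,0],"twist":0}])

```text
time_s: 21.9
ee_pos: [0.5253, -0.1994, 0.1233]
eef_rot: [-3.141, -0.0, 0.015]
force: [-0.5, 6.2, 1.8]
grip_width: 0.0259
grip_force: 40.2
```

step_arm(deltas=[{"dp":[0,0,0],"twist":-1},{"dp":[0,0,0],"twist":-1},{"dp":[0,0,0],"twist":-0.8},{"dp":[0,0,0],"twist":0},{"dp":[0,0,-0.2],"twist":0},{"dp":[0,0,-0.4],"twist":0},{"dp":[0,0,-0.5],"twist":0},{"dp":[0,0,-0.5],"twist":0},{"dp":[0,0,-0.1],"twist":0},{"dp":[0,0,0],"twist":0}])

```text
time_s: 22.9
ee_pos: [0.5253, -0.2002, 0.1915]
eef_rot: [3.141, -0.001, 0.209]
force: [0.5, 0.2, -1.5]
grip_width: 0.0255
grip_force: 40.0
```

```bash
python3 -c "
from h import *
go(.47,.282,.193,12)"
```

```text
t 22.9 pos [ 0.5253 -0.2002  0.1915] rpy deg [ 1.7995e+02 -6.0000e-02  1.1970e+01] F [ 0.5  0.2 -1.5] M [-0.01  0.15  0.04] w 0.0255 gf 40.0 q6 0.93
twist units -0.01 dp now [  1.15 -12.08  -0.04] dp at target yaw [  1.15 -12.08  -0.04]
```

step_arm(deltas=[{"dp":[0.09,-0.95,0],"twist":0},{"dp":[0.09,-0.95,0],"twist":0},{"dp":[0.09,-0.95,0],"twist":0},{"dp":[0.09,-0.95,0],"twist":0},{"dp":[0.09,-0.95,0],"twist":0},{"dp":[0.09,-0.95,0],"twist":0},{"dp":[0.09,-0.95,0],"twist":0},{"dp":[0.09,-0.95,0],"twist":0},{"dp":[0.09,-0.95,0],"twist":0},{"dp":[0.09,-0.95,0],"twist":0},{"dp":[0.09,-0.95,0],"twist":0},{"dp":[0.09,-0.95,0],"twist":0}])

```text
time_s: 24.1
ee_pos: [0.4717, 0.2563, 0.1899]
eef_rot: [3.141, 0.002, 0.209]
force: [0.9, -0.2, -1.9]
grip_width: 0.0259
grip_force: 40.0
```

step_arm(deltas=[{"dp":[0.07,-0.68,0],"twist":0},{"dp":[0,0,0],"twist":0},{"dp":[0,0,0],"twist":0}])

```text
time_s: 24.4
ee_pos: [0.4691, 0.2821, 0.1899]
eef_rot: [3.141, 0.002, 0.21]
force: [-0.3, 0.0, -2.1]
grip_width: 0.0261
grip_force: 40.0
```

```bash
python3 - <<'E'
from h import *
go(.47,.282,.064,12)
for n in('scene','top'):
    p,d=snap(n,n+'5');W=cloud(n,d);x,y,z=np.moveaxis(W,-1,0);hsv=cv2.cvtColor(p,cv2.COLOR_RGB2HSV)
    c=ctrl.get_calibration(n);T=np.linalg.inv(c['world_to_cam'])
    for a in((.485,-.049),(.525,-.2)):
        m=(np.hypot(x-a[0],y-a[1])<.026)&((hsv[...,0]<8)|(hsv[...,0]>172))&(hsv[...,1]>120)&(z<.09)
        v,u=np.nonzero(m);r=np.stack([(u-c['cx'])/c['fx'],(v-c['cy'])/c['fy'],np.ones(len(u))],-1)@T[:3,:3].T
        P=T[:3,3]+r*((.076-T[2,3])/r[:,2:])
        if len(u)<5: continue
        C=P[:,:2]-P[:,:2].mean(0);w,V=np.linalg.eigh(C.T@C);print(n,len(u),np.rad2deg(np.arctan2(V[1,1],V[0,1]))%180)
    for r in ctrl.cut_out(n,'mat'):
        q=W[r['pixels']];print(n,'mat',r['conf'],np.nanpercentile(q,1,0).round(3),np.nanpercentile(q,99,0).round(3))
E
```

```text
t 24.4 pos [0.4691 0.2821 0.1899] rpy deg [1.7996e+02 1.0000e-01 1.2060e+01] F [-0.3  0.  -2.1] M [-0.02  0.12 -0.01] w 0.0261 gf 40.0 q6 1.84
twist units 0.01 dp now [0.02 0.01 3.15] dp at target yaw [0.02 0.01 3.15]
scene 37 19.351079494597116
scene 48 14.248433550358214
scene mat 0.83 [ 0.411  0.222 -0.002] [0.533 0.35  0.01 ]
scene mat 0.78 [0.176 0.147 0.004] [0.365 0.319 0.092]
top 29 14.899938080373886
top 28 14.938553737367016
top mat 0.67 [0.229 0.41  0.   ] [0.394 0.578 0.015]
```

Both bars measure 14.9° in the top view, so both are tight. Lowering the key onto the mat.

step_arm(deltas=[{"dp":[0.02,0,0.5],"twist":0},{"dp":[0,0,0.6],"twist":0},{"dp":[0,0,0.6],"twist":0},{"dp":[0,0,0.6],"twist":0},{"dp":[0,0,0.4],"twist":0},{"dp":[0,0,0.2],"twist":0},{"dp":[0,0,0.1],"twist":0},{"dp":[0,0,0.1],"twist":0},{"dp":[0,0,0.05],"twist":0},{"dp":[0,0,0],"twist":0},{"dp":[0,0,0],"twist":0}])

```text
time_s: 25.7
ee_pos: [0.4705, 0.2824, 0.0655]
eef_rot: [-3.141, -0.001, 0.21]
force: [0.3, -0.3, -1.3]
grip_width: 0.026
grip_force: 40.0
```

```bash
python3 -c "
from h import *
go(.47,.282,.064,12)"
```

```text
t 25.7 pos [0.4705 0.2824 0.0655] rpy deg [-1.7999e+02 -4.0000e-02  1.2020e+01] F [ 0.3 -0.3 -1.3] M [-0.03  0.17  0.  ] w 0.026 gf 40.0 q6 1.83
twist units 0.0 dp now [-0.02  0.01  0.04] dp at target yaw [-0.02  0.01  0.04]
```

step_arm(deltas=[{"dp":[0,0,0.03],"twist":0},{"dp":[0,0,0.03],"twist":0},{"dp":[0,0,0],"twist":0}])

```text
time_s: 26.0
ee_pos: [0.4706, 0.2825, 0.0632]
eef_rot: [-3.141, -0.001, 0.21]
force: [-0.3, -0.1, 3.9]
grip_width: 0.0256
grip_force: 40.0
```

Contact with the mat: force went up to about 4 N at the original grip height. Releasing and rising.

step_arm(deltas=[{"dp":[0,0,0],"twist":0},{"dp":[0,0,0],"twist":0},{"dp":[0,0,0],"twist":0},{"dp":[0,0,0],"twist":0},{"dp":[0,0,0],"twist":0},{"dp":[0,0,0],"twist":0},{"dp":[0,0,0],"twist":0},{"dp":[0,0,0],"twist":0},{"dp":[0,0,0],"twist":0},{"dp":[0,0,0],"twist":0}], gripper=1)

```text
time_s: 27.0
ee_pos: [0.4704, 0.2823, 0.0627]
eef_rot: [3.142, -0.0, 0.21]
force: [0.1, 0.4, 0.2]
grip_width: 0.0936
grip_force: 0.0
```

step_arm(deltas=[{"dp":[0,0,-0.3],"twist":0},{"dp":[0,0,-0.6],"twist":0},{"dp":[0,0,-0.8],"twist":0},{"dp":[0,0,-0.8],"twist":0},{"dp":[0,0,-0.8],"twist":0},{"dp":[0,0,-0.3],"twist":0},{"dp":[0,0,0],"twist":0},{"dp":[0,0,0],"twist":0}])

```text
time_s: 27.8
ee_pos: [0.47, 0.2821, 0.2055]
eef_rot: [3.141, 0.001, 0.21]
force: [-0.5, 0.4, -1.4]
grip_width: 0.0939
grip_force: 0.0
```

```bash
python3 - <<'E'
from h import *
go(.47,.282,.2,12)
p,d=snap('scene','s6');W=cloud('scene',d);x,y,z=np.moveaxis(W,-1,0)
q=W[(abs(x-.47)<.04)&(abs(y-.28)<.04)&(z<.13)&(z>.095)];print(len(q),q.mean(0),cv2.minAreaRect((q[:,:2]*1000).astype(np.float32)))
cv2.imwrite('pics/c6.png',cv2.resize(p[130:310,160:400,::-1],(800,600),interpolation=2))
E
```

```text
t 27.8 pos [0.47   0.2821 0.2055] rpy deg [1.7998e+02 8.0000e-02 1.2020e+01] F [-0.5  0.4 -1.4] M [ 0.02  0.24 -0.03] w 0.0939 gf 0.0 q6 1.83
twist units 0.0 dp now [0.   0.   0.14] dp at target yaw [0.   0.   0.14]
96 [0.47407919 0.27716657 0.10363372] ((472.45404052734375, 279.5014343261719), (45.67652893066406, 30.756973266601562), 10.629741668701172)
```

View pics/c6.png

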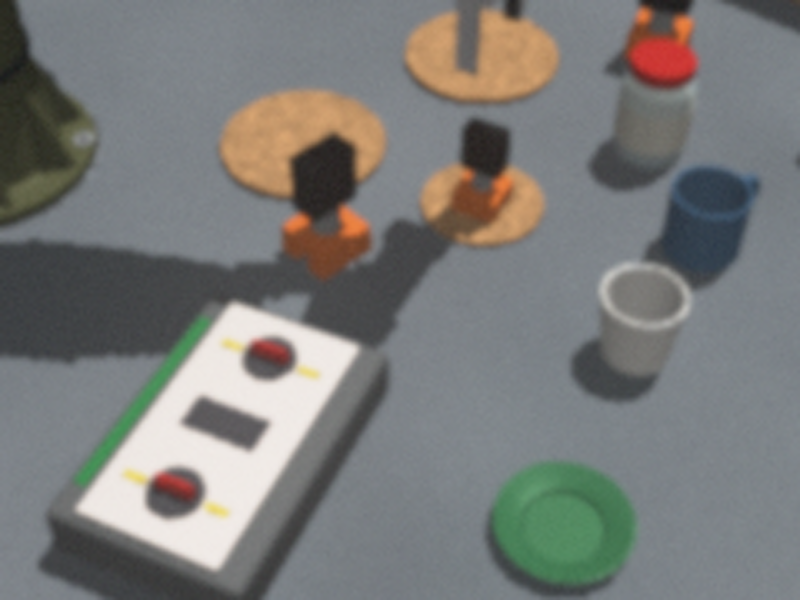

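The key stands upright in the middle of the small mat (480,190). Both bars, at (270,350) and (177,487), line up with their yellow marks, and the tea things in this view haven't moved. Handing in.

```bash
python3 -c "
from station import ctrl
print(ctrl.hand_in())"
```

```text
the job is handed in; nothing more can be done
None
```

Job handed in: I turned both screws to their stops with the key, stood the key upright on the small cork mat and let go; hand-in returned no verdict.

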